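# Empty a can of ball knobs into its stock bin

### The job

Pick up the can that holds the four ball knobs and tip all four out into the stock bin that already has the same knobs in it. Then stand the emptied can upright on the wooden board next to the empty can that is already there, without knocking that one over, and let go.

Things in the scene. Friction and masses are not known exactly. Their poses are not given: they have to be found in the camera images.
- can: plain steel can, open at the top, round and straight-sided: outside diameter 67 mm, 90 mm tall, wall 3 mm, floor 4 mm; about 0.12 kg plus the knobs. Stands upright on the bench at the robot's left, holding the four knobs (lying side by side on its floor). Origin: centre of its underside; +z up its axis to the mouth. The knobs roll out once the mouth points well below level (30 degrees or so).
- knob0: ball knob: smooth white plastic ball 22 mm across with a brass collar (11 mm across, standing 5 mm out of the ball along its +z axis); about 20 g. Origin: centre of the ball. At the start it is in the can.
- knob1: ball knob: smooth white plastic ball 22 mm across with a brass collar (11 mm across, standing 5 mm out of the ball along its +z axis); about 20 g. Origin: centre of the ball. At the start it is in the can.
- knob2: ball knob: smooth white plastic ball 22 mm across with a brass collar (11 mm across, standing 5 mm out of the ball along its +z axis); about 20 g. Origin: centre of the ball. At the start it is in the can.
- knob3: ball knob: smooth white plastic ball 22 mm across with a brass collar (11 mm across, standing 5 mm out of the ball along its +z axis); about 20 g. Origin: centre of the ball. At the start it is in the can.
- bin: the stock bin to fill: blue open-topped plastic box, fixed, 170 mm (its x, roughly away from the robot) by 140 mm (its y), 70 mm tall, wall 4 mm, with two loose knobs of the same kind in it. A bin of the same shape and colour beside it holds two bolts instead; which stands left or right changes. Origin: centre of its underside; z up.
- board: wooden board lying fixed on the bench on the robot's right, 260 mm (its x, pointing roughly away from the robot) by 140 mm (its y), 12 mm thick. Origin: centre of its underside; its top is 12 mm above. The empty can stands on its far (+x) half; the near (-x) half is free.
- empty_can: an empty steel can exactly like the other, standing upright on the far half of the board. Origin: centre of its underside; +z runs up its axis.
Mind the look-alikes: they are no part of the job. What is shaped like the can but orange is not meant.

How it is judged:
On the way:
1. all four knobs from the can lie in the bin while the can is tipped over (x of knob0 in the frame of bin between -0.083 and 0.083 m and y of knob0 in the frame of bin between -0.068 and 0.068 m and z of knob0 in the frame of bin between 0 and 0.065 m and x of knob1 in the frame of bin between -0.083 and 0.083 m and y of knob1 in the frame of bin between -0.068 and 0.068 m and z of knob1 in the frame of bin between 0 and 0.065 m and x of knob2 in the frame of bin between -0.083 and 0.083 m and y of knob2 in the frame of bin between -0.068 and 0.068 m and z of knob2 in the frame of bin between 0 and 0.065 m and x of knob3 in the frame of bin between -0.083 and 0.083 m and y of knob3 in the frame of bin between -0.068 and 0.068 m and z of knob3 in the frame of bin between 0 and 0.065 m and angle between can's own z axis and vertical above 1.2 rad), for 0.1 s.
At the end, for the whole second after the job is handed in: The can's four knobs lie inside the bin that already held such knobs, below its rim, tipped out of the can; the can and the empty can both stand still and upright (within 6 degrees) on the board, their centres at least 20 mm inside its edges (x of knob0 in the frame of bin between -0.083 and 0.083 m and y of knob0 in the frame of bin between -0.068 and 0.068 m and z of knob0 in the frame of bin between 0 and 0.065 m and x of knob1 in the frame of bin between -0.083 and 0.083 m and y of knob1 in the frame of bin between -0.068 and 0.068 m and z of knob1 in the frame of bin between 0 and 0.065 m and x of knob2 in the frame of bin between -0.083 and 0.083 m and y of knob2 in the frame of bin between -0.068 and 0.068 m and z of knob2 in the frame of bin between 0 and 0.065 m and x of knob3 in the frame of bin between -0.083 and 0.083 m and y of knob3 in the frame of bin between -0.068 and 0.068 m and z of knob3 in the frame of bin between 0 and 0.065 m and angle between each of can, empty_can's own z axis and vertical below 0.1 rad and z of can in the frame of board between 0.008 and 0.017 m and x of can in the frame of board between -0.11 and 0.11 m and y of can in the frame of board between -0.05 and 0.05 m and linear speed of each of can, empty_can below 0.02 m/s and z of empty_can in the frame of board between 0.008 and 0.017 m and x of empty_can in the frame of board between -0.11 and 0.11 m and y of empty_can in the frame of board between -0.05 and 0.05 m); the robot touches nothing.
It fails at once if the empty can is knocked over (angle between empty_can's own z axis and vertical above 0.5 rad).
It also fails if it takes over 58 s, if anything falls off the work surface, if the arm or the gripper's body presses on something with over 40 N, if the wrist force passes 120 N, or if a joint passes its speed limit or range.

### The arm

A 6-joint arm with a two-finger parallel gripper is mounted at the origin on the work surface. World frame = base frame: x ahead of the robot, y to its left, z up, the work surface at z = 0. Lengths are in m, angles in rad, forces in N, time in s.
With the tool pointing down it reaches from about 0.275 to 0.975 m from the base axis. Payload 8.4 kg.
Tool frame: the origin (TCP) lies on the mounting face of the last link; the fingertips stand 190 mm ahead of it and the grasp point (between the pads) lies 171 mm ahead of it; z points along the fingers, y is the line along which they close (so a half turn about z gives the same grasp; the last joint's range is limited). The gripper opens to 92 mm and grips with 3 to 60 N. Pads are 20 mm wide; open, the fingers measure 128 mm over their backs; the gripper's body (75 mm by 189 mm) begins 69 mm behind the grasp point.
Start: joints at [-1.32, 0.353, 1.633, -0, 1.155, -0.002], TCP at [0.156, -0.605, 0.405] pointing down, gripper open.
Joint ranges: [-2.63, 2.63], [-0.92, 2.1], [0.06, 2.66], [-1.3, 4.44], [0, 2.69], [-3.02, 3.02]. Speed limits (rad/s): [2.22, 2.22, 2.79, 3.14, 3.14, 3.14].

### API

Orientations are given as a unit quaternion [x, y, z, w].
In Python, from rig import robot gives the robot as it stands.
- The arm moves only by the tool send_rows, never from a script. Its argument "plan" is a list of rows, each a list of 3 entries, a list of its own where there are three numbers: the shift along the tool's x, y, z normalised to -1 to 1, where 1 is 0.15 m, then the turn, a rotation vector about the tool's x, y, z normalised to -1 to 1, where 1 is pi/4 rad, then the gripper's target within -1 to 1 (fully open at 1, half-way at 0, shut at -1). In form: [[[x, y, z], [wx, wy, wz], grip], ...]. A call has 1 to 20 rows; each row shifts and turns the commanded pose from where the row before left it, along the tool's axes as they then stand; what a row does not reach is not made up. A row lasts 1/8 s, in which the tool goes at most 62.5 mm and 10.7 degrees, less where a joint would pass 70% of its speed; a pose out of reach is approached as far as the arm can. A call with a number of a shift or a turn outside -1 to 1 is refused whole. A call with a gripper value outside its range is refused whole. The fingers move at their own pace and stop on an object; "grip_force" is the grip in N (left out, the last holds). Time passes only in rows, so rows that do not move let the fingers close. It gives the time, the measured TCP pose, the force, the opening and the grip force at its end, in the units of the state.
- robot.get_obs(): the state, without advancing time (a new reading comes with each control period).
- robot.read_camera(name): name is "side" or "top" or "wrist"; returns a dict with "img" (400x640x3 uint8, red, green, blue), "fx", "fy", "cx", "cy" (pixels), "extrinsics" (4x4, takes a point from world to camera coordinates). Camera axes: x right, y up, looking along -z (the intrinsics and any distortion apply to the point x, -y, -z); pixel columns grow to the right and rows downward; lengths in m; the calibration is good to about 2 mm. A picture is of the moment at which its call begins. There is no depth.
- robot.close_job(): hands the job in; it is judged then, once.
Trained networks look in a picture, given as the dict that the camera call returned (one of the last four; its "shot" number tells which), for a name from the list of things; names that differ only in an ending like _2 or _b are one class to them, and where a whole thing is asked for, a point or a joint stands for the part that bears it (a point fixed in the world has none). Each returns a list of dicts, best first, with "conf" (0 to 1); they miss things now and then, are a little off and sometimes report something else, mostly with a low value. They report only what shows in the picture. A call takes as long as a camera call. They do not tell look-alikes from the thing itself.
- robot.silhouettes(picture, label): "mask" (400x640 bool, what is visible of it) and "rect" ([left, top, right, bottom] in pixels, round what is visible of it).
The state is a dict: "clock": time; "joint_pos": joint angles; "joint_vel": joint speeds; "tau": joint torques, N m; "eef_pos": TCP position; "tcp_rot": TCP orientation; "wrist_force": force on the tool from outside, world axes, zero at the start; "ft_torque": the same for the moment, N m; "opening": finger opening in m; "grip_force": force on a finger pad.
Only numpy, scipy, OpenCV 4.12 (cv2) and the standard library are available. Lean on these libraries where they do the work, as an engineer would, in place of code of your own. Each camera call takes 0.05 s, during which the arm holds its last target. There are 200 camera calls.

## Working session

There is one attempt and no reset: what is moved stays moved. The work goes in short steps, Python scripts to look and compute and a tool call to move; the robot and the scene stay as the last step left them, time stands still between calls to the robot, and variables do not carry over. Pictures are saved under pics/ and viewed, at most 10 in all, crops included, and the job is handed in when it is done.

Besides the shell and the picture viewer there is one more tool, called after "Call:" as a command line: name --argument value ..., lists and objects as JSON in quotes. send_rows: Moves the arm, as the interface text tells. Its arguments: {"type":"object","properties":{"plan":{"type":"array"},"grip_force":{"type":"number"}},"required":["plan"]}

```bash
mkdir -p pics; ls; cat > h.py <<'E'
import numpy as np,cv2,pickle
from rig import robot
from scipy.spatial.transform import Rotation as R
def ray(p,u,v):
    E=np.array(p["extrinsics"]);Rw=E[:3,:3].T;c=-Rw@E[:3,3]
    d=Rw@np.array([(u-p["cx"])/p["fx"],-(v-p["cy"])/p["fy"],-1.]);return c,d/np.linalg.norm(d)
def onz(p,u,v,z):
    c,d=ray(p,u,v);return c+d*(z-c[2])/d[2]
def proj(p,X):
    E=np.array(p["extrinsics"]);q=(E[:3,:3]@np.array(X).T).T+E[:3,3]
    return np.c_[p["cx"]+p["fx"]*q[:,0]/-q[:,2],p["cy"]-p["fy"]*q[:,1]/-q[:,2]]
def tri(rays):
    A=np.zeros((3,3));b=np.zeros(3)
    for c,d in rays:
        M=np.eye(3)-np.outer(d,d);A+=M;b+=M@c
    return np.linalg.solve(A,b)
E
python3 - <<'E'
from h import *
ims=[]
for n in("top","side"):
    p=robot.read_camera(n);ims.append(p["img"][:,:,::-1]);cv2.imwrite(f"pics/{n}0.png",ims[-1])
    print(n,[round(float(p[k]),1) for k in("fx","fy","cx","cy")],[k for k in p],np.round(ray(p,p["cx"],p["cy"]),3).tolist())
    for l in("can","empty_can","bin","board","knob0"):
        for d in robot.silhouettes(p,l): print(l,round(d["conf"],2),np.round(d["rect"]).tolist(),int(d["mask"].sum()))
E
```

```text
pics
top [372.7, 372.7, 323.4, 205.9] ['img', 'fx', 'fy', 'cx', 'cy', 'extrinsics', 'shot'] [[0.484, 0.034, 0.975], [0.058, -0.014, -0.998]]
can 0.96 [196.0, 220.0, 236.0, 248.0] 696
can 0.8 [146.0, 203.0, 190.0, 232.0] 1000
can 0.48 [438.0, 161.0, 475.0, 190.0] 963
empty_can 0.69 [437.0, 162.0, 478.0, 193.0] 940
bin 0.74 [332.0, 143.0, 401.0, 216.0] 4165
board 0.58 [420.0, 160.0, 480.0, 257.0] 4660
knob0 0.61 [218.0, 239.0, 223.0, 240.0] 23
side [417.8, 417.8, 315.4, 192.3] ['img', 'fx', 'fy', 'cx', 'cy', 'extrinsics', 'shot'] [[0.267, 0.582, 0.742], [0.292, -0.584, -0.757]]
can 0.9 [268.0, 267.0, 310.0, 323.0] 1701
can 0.9 [211.0, 313.0, 262.0, 370.0] 2160
empty_can 0.67 [321.0, 94.0, 430.0, 148.0] 2920
empty_can 0.65 [336.0, 72.0, 362.0, 114.0] 948
bin 0.58 [267.0, 112.0, 361.0, 188.0] 4242
board 0.97 [322.0, 93.0, 427.0, 146.0] 2795
knob0 0.46 [287.0, 289.0, 302.0, 299.0] 92
```

View pics/top0.png

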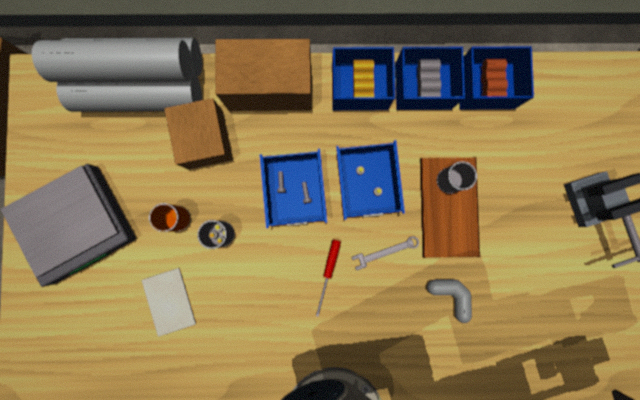

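View pics/side0.png

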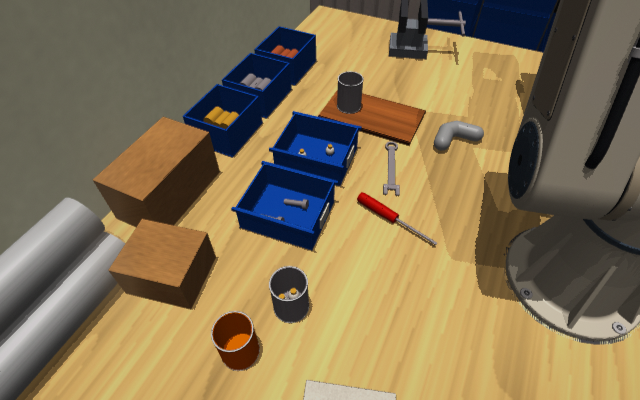

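The top view shows the knob-filled steel can at (216,234), with the orange look-alike to its left at (168,217). The bolt bin is at (294,190) and the knob bin at (370,180). The board is at (450,207), with the empty can at (458,177). In the side view the can is at (290,295), the knob bin at (315,150) and the empty can at (350,92).

```bash
cat > m.py <<'E'
from h import *
from scipy.optimize import least_squares
P={n:robot.read_camera(n) for n in("top","side")}
t=np.linspace(0,2*np.pi,90)
def model(p,q):
    x,y,z,H=q;c=np.c_[x+.0335*np.cos(t),y+.0335*np.sin(t)]
    X=np.r_[np.c_[c,c[:,0]*0+z],np.c_[c,c[:,0]*0+z+H]];uv=proj(p,X);return np.r_[uv.min(0),uv.max(0)]
def pick(p,l,u,v):
    b=[d for d in robot.silhouettes(p,l) if abs((d["rect"][0]+d["rect"][2])/2-u)<25 and abs((d["rect"][1]+d["rect"][3])/2-v)<25]
    b=[d for d in b if d["rect"][2]-d["rect"][0]<70]
    return np.array(b[0]["rect"],float)
for l,a,b in(("can",(216,234),(290,295)),("can",(457,176),(349,92))):
    r={"top":pick(P["top"],l,*a) if 1 else 0,"side":None}
    try:r["side"]=pick(P["side"],l,*b)
    except IndexError:r["side"]=pick(P["side"],"empty_can",*b)
    s=least_squares(lambda q:np.r_[model(P["top"],q)-r["top"],model(P["side"],q)-r["side"]],[.5,.0,0,.09],loss="soft_l1")
    print(l,np.round(s.x,4),np.round(s.fun,1))
p=P["top"]
for l,z in(("bin",.07),("board",.012)):
    for n in P:
      p=P[n]
      for d in robot.silhouettes(p,l)[:2]:
        ys,xs=np.nonzero(d["mask"]);w=np.array([onz(p,u,v,z)[:2] for u,v in zip(xs,ys)],np.float32)
        c,s,a=cv2.minAreaRect(w);print(l,n,round(d["conf"],2),np.round(c,3),np.round(s,3),round(a,1))
for l,z,cs in(("bin",.07,[(337,147),(397,141),(404,214),(343,220)]),("board",.012,[(421,157),(476,157),(479,257),(423,257)])):
    w=np.array([onz(P["top"],*c,z)[:2] for c in cs]);print(l,np.round(w,3).tolist(),np.round(w.mean(0),3))
o=robot.get_obs();print(R.from_quat(o["tcp_rot"]).as_matrix().round(3),o["clock"])
im=P["top"]["img"][130:265,130:490,::-1];cv2.imwrite("pics/crop.png",cv2.resize(im,None,fx=2.2,fy=2.2,interpolation=cv2.INTER_CUBIC))
E
python3 m.py
```

```text
can [ 0.4763  0.2814 -0.0136  0.0992] [ 4.4  0.8 -0.8  0.4 -0.5 -0.4 -0.4  0.3]Traceback (most recent call last):
  File "m.py", line 13, in <module>
    r={"top":pick(P["top"],l,*a) if 1 else 0,"side":None}
             ~~~~^^^^^^^^^^^^^^^
  File "m.py", line 11, in pick
    return np.array(b[0]["rect"],float)
                    ~^^^
IndexError: list index out of range
```

```bash
python3 - <<'E'
s=open('m.py').read()
a=s.index('def pick');b=s.index('for l,a,b in')
s=s[:a]+'''def pick(p,u,v):
    b=[np.array(d["rect"],float) for l in("can","empty_can") for d in robot.silhouettes(p,l)]
    b=[r for r in b if abs(r[0]+r[2]-2*u)<40 and abs(r[1]+r[3]-2*v)<40 and r[2]-r[0]<70]
    return b
'''+s[b:]
a=s.index('    r={"top"');b=s.index('p=P["top"]\nfor')
s=s[:a]+'''    r=[(P[n],k) for n,uv in(("top",a),("side",b)) for k in pick(P[n],*uv)]
    print(l,len(r),[k.tolist() for _,k in r])
    f=lambda q:np.concatenate([model(p,q)-k for p,k in r])
    for g,x0 in((f,[.5,0,0,.09]),(lambda q:f(np.r_[q,.0 if a[0]<300 else .012,.09]),[.5,0])):
        s=least_squares(g,x0,loss="soft_l1");print(np.round(s.x,4),np.round(s.fun,1))
'''+s[b:]
open('m.py','w').write(s)
E
python3 m.py
```

```text
can 2 [[196.3, 214.6, 237.2, 247.7], [267.6, 263.5, 308.7, 324.9]]
[ 0.4743  0.2844 -0.0172  0.1121] [ 1.1  4.3 -0.6 -0.1 -0.1 -0.4 -0.8  0.3]
[0.4743 0.2847] [ 1.7  4.4 -2.2 -0.2  0.2  1.2 -1.1 -3.4]
can 3 [[437.4, 160.9, 475.6, 192.7], [335.5, 74.4, 362.7, 112.8], [335.7, 75.6, 362.2, 112.8]]
[ 0.6059 -0.3118  0.0112  0.077 ] [ 0.1  0.6 -0.2 -0.5  0.6  0.4 -0.8  0.1  0.4 -0.8 -0.3  0.1]
[ 0.6046 -0.3076] [-1.4  0.1  0.5 -0.   0.4 -3.1 -0.5  0.8  0.2 -4.3 -0.   0.8]
bin top 0.65 [ 0.601 -0.094] [0.177 0.15 ] 5.1
bin side 0.65 [ 0.591 -0.069] [0.194 0.202] 5.0
board top 0.68 [ 0.535 -0.308] [0.263 0.152] 0.1
board side 0.76 [ 0.532 -0.301] [0.262 0.156] 0.1
bin [[0.681, -0.014], [0.695, -0.162], [0.515, -0.175], [0.502, -0.026]] [ 0.598 -0.094]
board [[0.666, -0.236], [0.664, -0.381], [0.404, -0.38], [0.406, -0.234]] [ 0.535 -0.308]
[[ 0.968  0.25   0.   ]
 [ 0.25  -0.968  0.   ]
 [ 0.    -0.    -1.   ]] 1.55
```

View pics/crop.png

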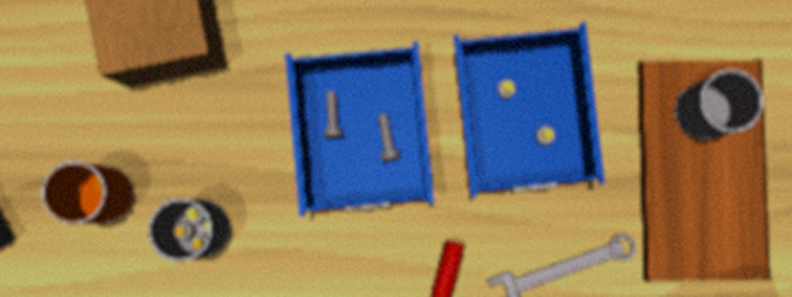

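Call:
send_rows --plan '[[[0.387,0,0],[0,0,-0.118],1],[[0.387,0,0],[0,0,-0.118],1],[[0.387,0,0],[0,0,-0.118],1],[[0.387,0,0],[0,0,-0.118],1],[[0.387,0,0],[0,0,-0.118],1],[[0.387,0,0],[0,0,-0.118],1],[[0.387,0,0],[0,0,-0.118],1],[[0.387,0,0],[0,0,-0.118],1],[[0.387,0,0],[0,0,-0.118],1],[[0.387,-0.08,0],[0,0,-0.118],1],[[0.387,-0.08,0],[0,0,-0.118],1],[[0.387,-0.08,0],[0,0,-0.118],1],[[0.36,-0.08,0],[0,0,-0.118],1],[[0.36,-0.08,0],[0,0,-0.118],1],[[0.36,-0.08,0],[0,0,-0.118],1],[[0.36,-0.08,0],[0,0,-0.118],1],[[0.34,-0.08,0],[0,0,-0.118],1],[[0.34,-0.08,0],[0,0,-0.118],1]]'

```text
clock: 3.8
eef_pos: [0.5227, 0.1793, 0.4048]
tcp_rot: [0.572, 0.82, 0.0, 0.0]
wrist_force: [1.1, -0.4, -0.3]
opening: 0.0918
grip_force: 0.0
```

```bash
cat > obs.py <<'E'
from h import *
o=robot.get_obs();print(round(o["clock"],2),np.round(o["joint_pos"],4).tolist(),np.round(o["eef_pos"],4).tolist(),np.round(o["tcp_rot"],4).tolist(),o["opening"],np.round(o["wrist_force"],1).tolist())
open("log.txt","a").write(repr((list(map(float,o["joint_pos"])),list(map(float,o["eef_pos"])),list(map(float,o["tcp_rot"]))))+"\n")
E
python3 obs.py
```

```text
3.8 [0.3276, 0.2406, 1.7896, 0.0001, 1.1108, -0.0258] [0.5227, 0.1793, 0.4048] [0.5718, 0.8204, 0.0003, 0.0001] 0.09178592122992413 [1.1, -0.4, -0.3]
```

Call:
send_rows --plan '[[[0,-0.3,0.2],[0.2,0,-0.12],1],[[0,-0.3,0.2],[0.2,0,-0.1],1],[[0,0,0],[0,0,0],1]]'

```text
clock: 4.18
eef_pos: [0.434, 0.1404, 0.3504]
tcp_rot: [0.493, 0.855, -0.131, -0.091]
wrist_force: [0.8, 0.7, -0.2]
opening: 0.0916
grip_force: 0.0
```

```bash
python3 obs.py; python3 -c "
from h import *
p=robot.read_camera('wrist');cv2.imwrite('pics/w1.png',p['img'][:,:,::-1]);print(np.round(ray(p,320,200),3))
for d in robot.silhouettes(p,'can'):print(d['conf'],d['rect'])"
```

```text
4.17 [0.3233, 0.2487, 1.9388, -0.0386, 1.2733, -0.1853] [0.434, 0.1404, 0.3504] [0.4926, 0.8554, -0.1312, -0.0913] 0.09160964002486996 [0.8, 0.7, -0.2]
[[ 0.39   0.206  0.333]
 [-0.151 -0.366 -0.918]]
0.57 [508.7, 24.5, 637.5, 138.2]
```

View pics/w1.png

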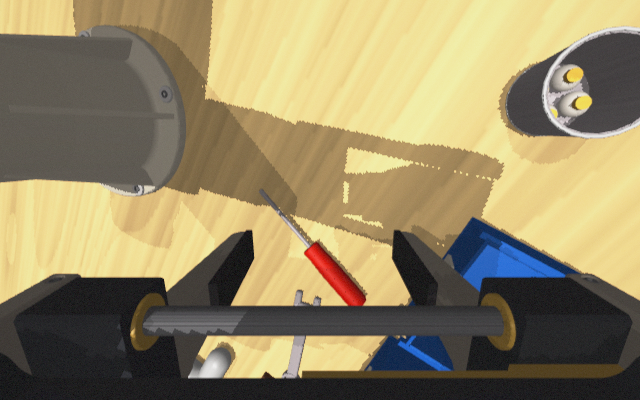

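```bash
cat > fk.py <<'E'
from h import *
from scipy.optimize import least_squares
Rz=lambda a:R.from_euler('z',a);Ry=lambda a:R.from_euler('y',a)
def fk(q,k,flip=True):
    a1,d1,L2,L3,e,d6=k
    A=Rz(q[0]);p=A.apply([a1,0,d1]);A=A*Ry(q[1]);p=p+A.apply([0,0,L2]);A=A*Ry(q[2]);p=p+A.apply([e,0,L3])
    A=A*Rz(q[3])*Ry(q[4])*Rz(q[5]);p=p+A.apply([0,0,d6]);return p,A*Rz(OFF)
OFF=np.pi/2
if __name__=="__main__":
    D=[eval(l) for l in open("log.txt")]
    D.append(([-1.32,.353,1.633,0,1.155,-.002],[.156,-.605,.405],None))
    for q,p,r in D[:-1]: print((fk(q,np.ones(6))[1].inv()*R.from_quat(r)).as_rotvec().round(4))
    for fix in({},{0:0},{4:0},{0:0,4:0}):
        fr=[i for i in range(6) if i not in fix]
        def full(x):
            k=np.zeros(6);k[fr]=x;return k
        s=least_squares(lambda x:np.concatenate([fk(q,full(x))[0]-p for q,p,_ in D])*1e3,[ .3]*len(fr))
        print(full(s.x).round(4),s.cost.round(3),np.linalg.svd(s.jac)[1].round(1)[-2:])
E
python3 fk.py
```

```text
[0. 0. 0.]
[-0.  0. -0.]
[0.0159 0.3592 0.5365 0.5184 0.1262 0.1328] 1.716 [63.9 12.8]
[0.     0.3115 0.5608 0.506  0.0791 0.1558] 2.387 [69.1 24.2]
[-0.0139  0.2408  0.5905  0.4747  0.      0.1986] 5.093 [101.2  51.6]
[0.     0.2512 0.5785 0.4632 0.     0.203 ] 6.818 [233.   57.8]
```

```bash
cat > ik.py <<'E'
from fk import *
lo=np.array([-2.63,-.92,.06,-1.3,0,-3.02]);hi=np.array([2.63,2.1,2.66,4.44,2.69,3.02])
K=np.array([0.0159,0.3592,0.5365,0.5184,0.1262,0.1328])
def pose(g,phi,a,r=0,off=.171):
    """grasp point g; tool azimuth phi, pitch a below level, roll r about tool z (deg); r=0: tool x up, camera up"""
    f,a,r=np.radians([phi,a,r]);z=np.array([np.cos(f)*np.cos(a),np.sin(f)*np.cos(a),-np.sin(a)])
    x=np.array([np.cos(f)*np.sin(a),np.sin(f)*np.sin(a),np.cos(a)])
    A=R.from_matrix(np.c_[x,np.cross(z,x),z])*Rz(r);return np.array(g)-off*z,A
def ik(p,A,k=K,q0=None):
    best=None
    for s in ([q0] if q0 is not None else [[np.arctan2(p[1],p[0]),0,2,j4,.8,j6] for j4 in(0,1.5,3) for j6 in(-1,1)]):
        f=lambda q:np.r_[(fk(q,k)[0]-p)*10,(fk(q,k)[1].inv()*A).as_rotvec()]
        o=least_squares(f,np.clip(s,lo+.01,hi-.01),bounds=(lo,hi))
        if best is None or o.cost<best.cost-1e-6:best=o
    return best.x,np.sqrt(2*best.cost)
E
python3 - <<'E'
from ik import *
for k in([0.0159,0.3592,0.5365,0.5184,0.1262,0.1328],[0,.2512,.5785,.4632,0,.203]):
  for g,phi,a,r in [((.475,.283,.058),31,a,0) for a in(10,20,30,40,50)]+[((.59,-.10,.15),-8,b,r) for b in(15,30) for r in(0,-90,-150)]+[((.465,-.305,.07),-33,30,0)]:
    q,c=ik(*pose(g,phi,a,r),k=k);print(g,a,r,q.round(2).tolist(),c.round(4))
E
```

```text
(0.475, 0.283, 0.058) 10 0 [0.53, 1.14, 2.25, 3.13, 1.65, -1.57] 0.0
(0.475, 0.283, 0.058) 20 0 [0.53, 0.98, 2.3, 3.13, 1.35, -1.57] 0.0
(0.475, 0.283, 0.058) 30 0 [0.53, 0.8, 2.31, 3.13, 1.02, -1.57] 0.0
(0.475, 0.283, 0.058) 40 0 [0.53, 0.65, 2.29, 3.13, 0.67, -1.57] 0.0
(0.475, 0.283, 0.058) 50 0 [0.54, 0.54, 2.24, 3.13, 0.33, -1.56] 0.0
(0.59, -0.1, 0.15) 15 0 [-0.2, 0.73, 2.3, 3.08, 1.2, -1.56] 0.0
(0.59, -0.1, 0.15) 15 -90 [-0.21, 0.73, 2.3, 3.02, 1.19, -3.02] 0.1051
(0.59, -0.1, 0.15) 15 -150 [-0.2, 0.73, 2.3, 3.08, 1.2, 2.1] 0.0
(0.59, -0.1, 0.15) 30 0 [-0.19, 0.49, 2.29, 3.07, 0.69, -1.54] 0.0
(0.59, -0.1, 0.15) 30 -90 [-0.21, 0.49, 2.28, 2.98, 0.68, -3.02] 0.0527
(0.59, -0.1, 0.15) 30 -150 [-0.19, 0.49, 2.29, 3.07, 0.69, 2.12] 0.0
(0.465, -0.305, 0.07) 30 0 [-0.58, 0.76, 2.32, 3.13, 0.98, -1.57] 0.0
(0.475, 0.283, 0.058) 10 0 [0.52, 1.44, 2.66, 3.1, 2.61, -1.61] 0.3038
(0.475, 0.283, 0.058) 20 0 [0.45, 0.66, 2.66, 2.94, 1.01, -1.55] 0.4929
(0.475, 0.283, 0.058) 30 0 [0.53, 0.55, 2.66, 3.13, 0.89, -1.57] 0.2681
(0.475, 0.283, 0.058) 40 0 [0.53, 0.48, 2.66, 3.13, 0.87, -1.57] 0.0104
(0.475, 0.283, 0.058) 50 0 [0.53, 0.35, 2.54, 3.13, 0.45, -1.57] 0.0
(0.59, -0.1, 0.15) 15 0 [-0.25, 0.54, 2.66, 2.97, 1.17, -1.56] 0.2693
(0.59, -0.1, 0.15) 15 -90 [-0.28, 0.53, 2.66, 2.89, 1.16, -3.02] 0.2881
(0.59, -0.1, 0.15) 15 -150 [-0.25, 0.54, 2.66, 2.97, 1.17, 2.11] 0.2693
(0.59, -0.1, 0.15) 30 0 [-0.2, 0.35, 2.63, 3.07, 0.88, -1.56] 0.0
(0.59, -0.1, 0.15) 30 -90 [-0.24, 0.34, 2.62, 2.96, 0.86, -3.02] 0.0761
(0.59, -0.1, 0.15) 30 -150 [-0.2, 0.35, 2.63, 3.07, 0.88, 2.11] 0.0
(0.465, -0.305, 0.07) 30 0 [-0.59, 0.51, 2.66, 3.12, 0.87, -1.57] 0.2423
```

```bash
python3 - <<'E'
from ik import *
for k in([0.0159,0.3592,0.5365,0.5184,0.1262,0.1328],[0,.2512,.5785,.4632,0,.203]):
  for g,phi,a,r in [((.475,.283,.058),f,30,0) for f in(60,75,90)]+[((.6,-.1,.15),f,15,r) for f in(60,90) for r in(0,-90,-150,90,150)]+[((.46,-.305,.07),f,30,0) for f in(45,60,90)]+[((.45,.18,.25),80,35,0)]:
    q,c=ik(*pose(g,phi,a,r),k=k);print(g,phi,a,r,q.round(2).tolist(),c.round(4))
E
```

```text
(0.475, 0.283, 0.058) 60 30 0 [0.16, 0.78, 2.21, 2.17, 0.95, -1.42] 0.0
(0.475, 0.283, 0.058) 75 30 0 [0.07, 0.77, 2.1, 1.74, 0.98, -1.26] 0.0
(0.475, 0.283, 0.058) 90 30 0 [0.04, 0.79, 1.97, 1.39, 1.07, -1.13] 0.0
(0.6, -0.1, 0.15) 60 15 0 [-0.66, 0.8, 1.77, 1.31, 1.43, -1.0] 0.0
(0.6, -0.1, 0.15) 60 15 -90 [-0.66, 0.8, 1.77, 1.31, 1.43, -2.57] 0.0
(0.6, -0.1, 0.15) 60 15 -150 [-0.66, 0.8, 1.77, 1.31, 1.43, 2.67] 0.0
(0.6, -0.1, 0.15) 60 15 90 [-0.66, 0.8, 1.77, 1.31, 1.43, 0.57] 0.0
(0.6, -0.1, 0.15) 60 15 150 [-0.66, 0.8, 1.77, 1.31, 1.43, 1.62] 0.0
(0.6, -0.1, 0.15) 90 15 0 [-0.58, 0.92, 1.44, 0.97, 1.76, -0.93] 0.0
(0.6, -0.1, 0.15) 90 15 -90 [-0.58, 0.92, 1.44, 0.97, 1.76, -2.5] 0.0
(0.6, -0.1, 0.15) 90 15 -150 [-0.58, 0.92, 1.44, 0.97, 1.76, 2.74] 0.0
(0.6, -0.1, 0.15) 90 15 90 [-0.58, 0.92, 1.44, 0.97, 1.76, 0.64] 0.0
(0.6, -0.1, 0.15) 90 15 150 [-0.58, 0.92, 1.44, 0.97, 1.76, 1.69] 0.0
(0.46, -0.305, 0.07) 45 30 0 [-1.06, 0.81, 1.79, 1.07, 1.26, -1.02] 0.0
(0.46, -0.305, 0.07) 60 30 0 [-1.02, 0.85, 1.65, 0.88, 1.41, -1.01] 0.0
(0.46, -0.305, 0.07) 90 30 0 [-0.89, 0.94, 1.41,
[... 587 characters left out ...]
(0.6, -0.1, 0.15) 60 15 150 [-0.78, 0.76, 1.96, 1.23, 1.43, 1.46] 0.0
(0.6, -0.1, 0.15) 90 15 0 [-0.66, 0.92, 1.53, 0.89, 1.75, -1.03] 0.0
(0.6, -0.1, 0.15) 90 15 -90 [-0.66, 0.92, 1.53, 0.89, 1.75, -2.6] 0.0
(0.6, -0.1, 0.15) 90 15 -150 [-0.66, 0.92, 1.53, 0.89, 1.75, 2.64] 0.0
(0.6, -0.1, 0.15) 90 15 90 [-0.66, 0.92, 1.53, 0.89, 1.75, 0.54] 0.0
(0.6, -0.1, 0.15) 90 15 150 [-0.66, 0.92, 1.53, 0.89, 1.75, 1.59] 0.0
(0.46, -0.305, 0.07) 45 30 0 [-1.16, 0.74, 1.97, 1.02, 1.24, -1.15] 0.0
(0.46, -0.305, 0.07) 60 30 0 [-1.1, 0.8, 1.79, 0.83, 1.39, -1.11] 0.0
(0.46, -0.305, 0.07) 90 30 0 [-0.94, 0.93, 1.46, 0.54, 1.68, -1.15] 0.0
(0.45, 0.18, 0.25) 80 35 0 [-0.3, 0.2, 2.24, 1.07, 1.19, -0.81] 0.0
```

```bash
cat > plan.py <<'E'
from ik import *
def plan(p1,A1,N=None,p0=None,A0=None,dec=3):
    """N identical rows from the present pose to (p1,A1)"""
    if p0 is None:
        o=robot.get_obs();p0,A0=np.array(o["eef_pos"]),R.from_quat(o["tcp_rot"])
    w=(A0.inv()*A1).as_rotvec()
    if N is None:N=int(np.ceil(max(np.degrees(np.linalg.norm(w))/9.5,np.linalg.norm(p1-p0)*1.15/.055,1)))
    w=np.round(w/N/(np.pi/4),dec)
    def end(s):
        p,A=np.array(p0),A0
        for _ in range(N): p=p+A.apply(s)*.15;A=A*R.from_rotvec(w*np.pi/4)
        return p,A
    s=np.round(least_squares(lambda s:end(s)[0]-p1,np.zeros(3)).x,dec);p,A=end(s)
    print(N,"x",s.tolist(),w.tolist(),"err mm",((p-p1)*1e3).round(1),"deg",np.degrees((A.inv()*A1).magnitude()).round(2))
    q=np.array(robot.get_obs()["joint_pos"])
    for f in(.25,.5,.75,1):
        pp,AA=np.array(p0),A0
        for _ in range(round(N*f)): pp=pp+AA.apply(s)*.15;AA=AA*R.from_rotvec(w*np.pi/4)
        q,c=ik(pp,AA,q0=q);print("  q",q.round(2).tolist(),"res",c.round(3),"grasp",(pp+AA.apply([0,0,.171])).round(3).tolist())
    return p,A
E
python3 -c "
from plan import *
plan(*pose([.46,.17,.20],80,35))"
```

```text
8 x [-0.105, -0.023, 0.008] [-0.099, 0.158, 0.079] err mm [ 0.1  0.2 -0.1] deg 0.26
  q [0.18, 0.23, 1.96, 0.22, 1.17, -0.28] res 0.0 grasp [0.403, 0.137, 0.186]
  q [0.05, 0.24, 2.01, 0.51, 1.1, -0.43] res 0.0 grasp [0.42, 0.153, 0.187]
  q [-0.08, 0.28, 2.06, 0.83, 1.07, -0.61] res 0.0 grasp [0.44, 0.164, 0.192]
  q [-0.18, 0.36, 2.12, 1.17, 1.1, -0.81] res 0.0 grasp [0.461, 0.17, 0.2]
```

Call:
send_rows --plan '[[[-0.105,-0.023,0.008],[-0.099,0.158,0.079],1],[[-0.105,-0.023,0.008],[-0.099,0.158,0.079],1],[[-0.105,-0.023,0.008],[-0.099,0.158,0.079],1],[[-0.105,-0.023,0.008],[-0.099,0.158,0.079],1],[[-0.105,-0.023,0.008],[-0.099,0.158,0.079],1],[[-0.105,-0.023,0.008],[-0.099,0.158,0.079],1],[[-0.105,-0.023,0.008],[-0.099,0.158,0.079],1],[[-0.105,-0.023,0.008],[-0.099,0.158,0.079],1],[[0,0,0],[0,0,0],1]]'

```text
clock: 5.4
eef_pos: [0.4358, 0.0309, 0.2973]
tcp_rot: [0.682, 0.569, 0.353, -0.295]
wrist_force: [-0.0, -0.1, -0.3]
opening: 0.0919
grip_force: 0.0
```

```bash
python3 obs.py; python3 fk.py; python3 -c "
from h import *
p=robot.read_camera('wrist');cv2.imwrite('pics/w2.png',p['img'][:,:,::-1]);print(np.round(ray(p,320,200),3).tolist())
pickle.dump(p,open('w2.pkl','wb'))
t=np.linspace(0,2*np.pi,90)
for d in robot.silhouettes(p,'can'):print(d['conf'],d['rect'])
for z in(0,.09):
    uv=proj(p,np.c_[.475+.0335*np.cos(t),.283+.0335*np.sin(t),0*t+z]);print(uv.min(0),uv.max(0))
"
```

```text
5.4 [-0.254, 0.3311, 2.1905, 1.13, 1.1214, -0.8717] [0.4358, 0.0309, 0.2973] [0.6818, 0.5688, 0.3531, -0.2948] 0.09193682948233765 [-0.0, -0.1, -0.3]
[0. 0. 0.]
[-0.  0. -0.]
[-0.  0.  0.]
[-0.      0.2991  0.5632  0.4949  0.0567  0.1709] 2.879 [271.6  68.7]
[0.     0.2992 0.5631 0.4949 0.0567 0.1709] 2.879 [334.1 102.3]
[-0.0201  0.3078  0.5162  0.4982  0.      0.1793] 245.642 [280.9  69.1]
[0.     0.3466 0.4704 0.4901 0.     0.1789] 259.668 [781.1 114.2]
[[0.447, 0.092, 0.349], [0.103, 0.624, -0.774]]
0.95 [304.5, 125.7, 355.6, 200.8]
0.56 [284.2, 190.0, 342.6, 272.9]
0.22 [306.4, 222.2, 321.8, 230.7]
[294.30537146 230.6721607 ] [342.24728162 273.30961424]
[287.96617917 190.43323141] [346.37017913 237.37865067]
```

View pics/w2.png

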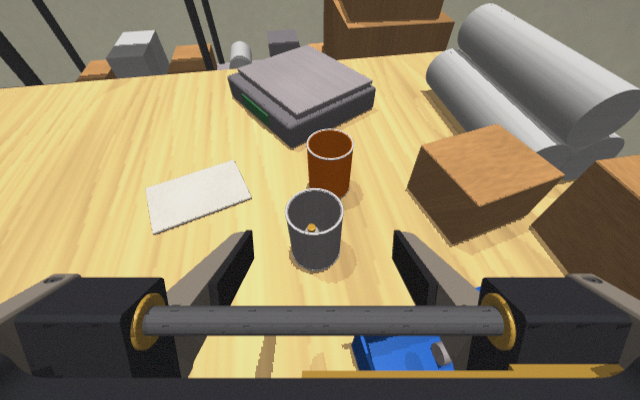

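The wrist view shows the steel can with a knob at (314,232), between the fingers and in front of the orange one at (330,162). Next I refine its position from all three views.

```bash
sed -i 's/^K=.*/K=np.array([0,.2991,.5632,.4949,.0567,.1709])/' ik.py
python3 - <<'E'
from plan import *
p=pickle.load(open('w2.pkl','rb'));T=robot.read_camera("top");S=robot.read_camera("side")
t=np.linspace(0,2*np.pi,180)
def model(p,q):
    x,y,z,H=q;c=np.c_[x+.0335*np.cos(t),y+.0335*np.sin(t)]
    uv=proj(p,np.r_[np.c_[c,t*0+z],np.c_[c,t*0+z+H]]);return np.r_[uv.min(0),uv.max(0)]
V=[(p,[284.2,190,342.6,272.9],1),(T,[198,220,236,249],1),(S,[267.8,265.5,309.3,324],1)]
f=lambda q:np.concatenate([w*(model(c,q)-k) for c,k,w in V])
for g,x0 in((f,[.47,.28,0,.09]),(lambda q:f(np.r_[q,0,.09]),[.47,.28])):
    s=least_squares(g,x0,loss="soft_l1");print(s.x.round(4),s.fun.round(1))
s=least_squares(lambda q:model(p,q)-V[0][1],[.47,.28,0,.09]);print("wrist only",s.x.round(4))
E
```

```text
[ 0.4712  0.2855 -0.0043  0.0936] [ 0.3 -0.3  0.   0.6 -0.3  0.3 -1.  -0.2  1.3  0.4 -0.4 -0.5]
[0.471  0.2848] [ 0.1 -0.2  0.  -0.3 -0.1  0.4 -1.1 -0.1  1.5 -0.1 -0.2 -1.7]
wrist only [4.708e-01 2.842e-01 3.000e-04 9.000e-02]
```

```bash
python3 -c "
from plan import *
p,A=pose([.471,.2845,.055],80,30)
b=plan(p-A.apply([0,0,.09]),A)
plan(p,A,p0=b[0],A0=b[1])"
```

```text
3 x [-0.175, -0.022, 0.192] [0.001, 0.039, 0.001] err mm [-0.1  0.1 -0.2] deg 0.03
  q [-0.24, 0.42, 2.21, 1.21, 1.1, -0.99] res 0.0 grasp [0.46, 0.181, 0.166]
  q [-0.22, 0.51, 2.23, 1.29, 1.08, -1.11] res 0.0 grasp [0.458, 0.194, 0.133]
  q [-0.22, 0.51, 2.23, 1.29, 1.08, -1.11] res 0.0 grasp [0.458, 0.194, 0.133]
  q [-0.2, 0.61, 2.23, 1.38, 1.08, -1.23] res 0.0 grasp [0.457, 0.208, 0.1]
2 x [0.001, 0.0, 0.299] [-0.0, 0.0, -0.0] err mm [-0.1 -0.   0.2] deg 0.03
  q [-0.2, 0.61, 2.23, 1.38, 1.08, -1.23] res 0.0 grasp [0.457, 0.208, 0.1]
  q [-0.11, 0.67, 2.23, 1.49, 1.05, -1.28] res 0.0 grasp [0.464, 0.246, 0.077]
  q [-0.02, 0.72, 2.21, 1.6, 1.03, -1.33] res 0.0 grasp [0.471, 0.284, 0.055]
  q [-0.02, 0.72, 2.21, 1.6, 1.03, -1.33] res 0.0 grasp [0.471, 0.284, 0.055]
```

Call:
send_rows --plan '[[[-0.175,-0.022,0.192],[0.001,0.039,0.001],1],[[-0.175,-0.022,0.192],[0.001,0.039,0.001],1],[[-0.175,-0.022,0.192],[0.001,0.039,0.001],1],[[0,0,0.15],[0,0,0],1],[[0,0,0.15],[0,0,0],1],[[0,0,0.15],[0,0,0],1],[[0,0,0.15],[0,0,0],1],[[0,0,0],[0,0,0],1]]'

```text
clock: 6.6
eef_pos: [0.4446, 0.1404, 0.1397]
tcp_rot: [0.663, 0.557, 0.383, -0.323]
wrist_force: [-1.3, 0.4, 0.2]
opening: 0.0919
grip_force: 0.0
```

Call:
send_rows --plan '[[[0,0,0],[0,0,0],-1],[[0,0,0],[0,0,0],-1],[[0,0,0],[0,0,0],-1],[[0,0,0],[0,0,0],-1],[[0,0,0],[0,0,0],-1]]' --grip_force 30

```text
clock: 7.22
eef_pos: [0.4444, 0.1387, 0.14]
tcp_rot: [0.664, 0.555, 0.384, -0.322]
wrist_force: [0.3, -2.1, 3.8]
opening: 0.0656
grip_force: 30.0
```

```bash
python3 obs.py; python3 -c "
from plan import *
o=robot.get_obs();p=np.array(o['eef_pos']);A=R.from_quat(o['tcp_rot'])
print((p+A.apply([0,0,.171])).round(4),o['opening'],o['grip_force'])"
```

```text
7.22 [-0.0175, 0.7225, 2.2146, 1.6093, 1.0293, -1.3325] [0.4444, 0.1387, 0.14] [0.664, 0.5551, 0.3837, -0.3222] 0.06561640215579125 [0.3, -2.1, 3.8]
[0.4704 0.2847 0.0548] 0.06561640215579125 30.00003055203706
```

```bash
cat > pour.py <<'E'
from plan import *
def axis(A): # can axis in tool: pitch 30 at grasp
    return A.apply([np.cos(np.radians(30)),0,-np.sin(np.radians(30))])
if __name__=="__main__":
    M=np.array([.590,-.09])
    for b in(0,10,15,25):
      for r in(130,150,165):
        p,A=pose([0,0,0],85,b,r);u=axis(A)
        low=.035*u[2]-.0335*np.hypot(u[0],u[1])
        # body lowest corner
        C=min(A.apply([sx*.0375,sy*.0945,-.069-s])[2] for sx in(-1,1) for sy in(-1,1) for s in(0,.1))
        print(b,r,u.round(2),"tilt",np.degrees(np.arccos(u[2])).round(),"rimlow",low.round(3),"bodylow",C.round(3))
E
python3 pour.py; python3 -c "
from plan import *
o=robot.get_obs();p0=np.array(o['eef_pos']);A0=R.from_quat(o['tcp_rot'])
a=plan(p0+[0,0,.1],A0,N=3)
b=plan(*pose([.53,.02,.21],80,25),p0=a[0],A0=a[1])
plan(*pose([.56,-.09,.20],85,15),p0=b[0],A0=b[1])"
```

```text
0 130 [ 0.62 -0.56 -0.56] tilt 124.0 rimlow -0.047 bodylow -0.096
0 150 [ 0.39 -0.54 -0.75] tilt 139.0 rimlow -0.048 bodylow -0.08
0 165 [ 0.18 -0.52 -0.84] tilt 147.0 rimlow -0.048 bodylow -0.061
10 130 [ 0.61 -0.64 -0.46] tilt 117.0 rimlow -0.046 bodylow -0.083
10 150 [ 0.38 -0.66 -0.65] tilt 131.0 rimlow -0.048 bodylow -0.067
10 165 [ 0.17 -0.65 -0.74] tilt 137.0 rimlow -0.048 bodylow -0.048
15 130 [ 0.61 -0.68 -0.41] tilt 114.0 rimlow -0.045 bodylow -0.075
15 150 [ 0.37 -0.71 -0.6 ] tilt 127.0 rimlow -0.048 bodylow -0.059
15 165 [ 0.16 -0.72 -0.68] tilt 133.0 rimlow -0.048 bodylow -0.041
25 130 [ 0.6  -0.74 -0.29] tilt 107.0 rimlow -0.042 bodylow -0.058
25 150 [ 0.36 -0.8  -0.47] tilt 118.0 rimlow -0.046 bodylow -0.043
25 165 [ 0.15 -0.82 -0.55] tilt 123.0 rimlow -0.047 bodylow -0.026
3 x [0.193, -0.0, -0.111] [0.0, 0.0, 0.0] err mm [ 0.2 -0.1  0.2] deg 0.0
  q [-0.02, 0.64, 2.22, 1.57, 1.03, -1.25] res 0.0 grasp [0.47, 0.285, 0.088]
  q [-0.02, 0.56, 2.23, 1.52, 1.03, -1.16] res 0.0 grasp [0.471, 0.285, 0.122]
  q [-0.02, 0.56, 2.23, 1.52, 1.03, -1.16] res 0.0 grasp [0.471, 0.28
[... 175 characters left out ...]
[-0.22, 0.48, 2.16, 1.28, 1.17, -1.02] res 0.0 grasp [0.491, 0.197, 0.176]
  q [-0.32, 0.49, 2.11, 1.2, 1.23, -1.0] res 0.0 grasp [0.501, 0.153, 0.185]
  q [-0.4, 0.5, 2.06, 1.13, 1.3, -0.98] res 0.0 grasp [0.511, 0.109, 0.194]
  q [-0.54, 0.55, 1.93, 1.03, 1.44, -0.95] res 0.0 grasp [0.53, 0.02, 0.21]
3 x [-0.172, 0.133, -0.206] [0.035, 0.074, -0.012] err mm [ 0.2 -0.   0.2] deg 0.06
  q [-0.59, 0.62, 1.84, 1.0, 1.53, -0.97] res 0.0 grasp [0.539, -0.017, 0.209]
  q [-0.63, 0.7, 1.75, 0.97, 1.63, -0.98] res 0.0 grasp [0.549, -0.054, 0.205]
  q [-0.63, 0.7, 1.75, 0.97, 1.63, -0.98] res 0.0 grasp [0.549, -0.054, 0.205]
  q [-0.67, 0.78, 1.65, 0.96, 1.72, -0.98] res 0.0 grasp [0.56, -0.09, 0.2]
```

```bash
python3 -c "
from pour import *
o=robot.get_obs();p0=np.array(o['eef_pos']);A0=R.from_quat(o['tcp_rot'])
a=plan(p0+[0,0,.1],A0,N=3)
b=plan(*pose([.53,.04,.20],82,20),N=7,p0=a[0],A0=a[1])
c=plan(*pose([.56,-.06,.19],85,5),N=4,p0=b[0],A0=b[1])
d=plan(*pose([.56,-.06,.178],85,5,125),N=18,p0=c[0],A0=c[1]);print(axis(d[1]))"
```

```text
3 x [0.193, -0.0, -0.111] [0.0, 0.0, 0.0] err mm [ 0.2 -0.1  0.2] deg 0.0
  q [-0.02, 0.64, 2.22, 1.57, 1.03, -1.25] res 0.0 grasp [0.47, 0.285, 0.088]
  q [-0.02, 0.56, 2.23, 1.52, 1.03, -1.16] res 0.0 grasp [0.471, 0.285, 0.122]
  q [-0.02, 0.56, 2.23, 1.52, 1.03, -1.16] res 0.0 grasp [0.471, 0.285, 0.122]
  q [-0.02, 0.48, 2.22, 1.47, 1.04, -1.06] res 0.0 grasp [0.471, 0.285, 0.155]
7 x [-0.085, 0.099, -0.218] [0.006, 0.031, -0.003] err mm [ 0.3 -0.5  0.2] deg 0.11
  q [-0.19, 0.5, 2.17, 1.32, 1.17, -1.05] res 0.0 grasp [0.487, 0.215, 0.172]
  q [-0.34, 0.53, 2.09, 1.2, 1.3, -1.04] res 0.0 grasp [0.504, 0.145, 0.186]
  q [-0.41, 0.56, 2.04, 1.15, 1.36, -1.03] res 0.0 grasp [0.512, 0.11, 0.191]
  q [-0.52, 0.62, 1.92, 1.07, 1.48, -1.02] res 0.0 grasp [0.53, 0.039, 0.2]
4 x [-0.131, 0.084, -0.147] [0.016, 0.084, -0.004] err mm [ 0.   0.1 -0.3] deg 0.09
  q [-0.56, 0.68, 1.86, 1.06, 1.57, -1.03] res 0.0 grasp [0.537, 0.014, 0.2]
  q [-0.59, 0.74, 1.8, 1.05, 1.64, -1.05] res 0.0 grasp [0.545, -0.011, 0.198]
  q [-0.62, 0.81, 1.74, 1.05, 1.72, -1.06] res 0.0 grasp [0.552, -0.036, 0.195]
  q [-0.65, 0.87, 1.67, 1.05, 1.8, -1.06] res 0.0 grasp [0.56, -0.06, 0.19]
18 x [-0.003, 0.005, 0.0] [0.0, -0.0, 0.154] err mm [-0. -1. -1.] deg 0.3
  q [-0.64, 0.88, 1.66, 1.05, 1.8, -0.57] res 0.0 grasp [0.563, -0.06, 0.188]
  q [-0.64, 0.89, 1.66, 1.05, 1.79, 0.03] res 0.0 grasp [0.564, -0.061, 0.183]
  q [-0.64, 0.89, 1.66, 1.05, 1.79, 0.63] res 0.0 grasp [0.563, -0.061, 0.179]
  q [-0.65, 0.9, 1.66, 1.05, 1.79, 1.1] res 0.0 grasp [0.56, -0.061, 0.177]
[ 0.66118524 -0.60182643 -0.44792748]
```

Call:
send_rows --plan '[[[0.193,0,-0.111],[0,0,0],-1],[[0.193,0,-0.111],[0,0,0],-1],[[0.193,0,-0.111],[0,0,0],-1],[[-0.085,0.099,-0.218],[0.006,0.031,-0.003],-1],[[-0.085,0.099,-0.218],[0.006,0.031,-0.003],-1],[[-0.085,0.099,-0.218],[0.006,0.031,-0.003],-1],[[-0.085,0.099,-0.218],[0.006,0.031,-0.003],-1],[[-0.085,0.099,-0.218],[0.006,0.031,-0.003],-1],[[-0.085,0.099,-0.218],[0.006,0.031,-0.003],-1],[[-0.085,0.099,-0.218],[0.006,0.031,-0.003],-1],[[-0.131,0.084,-0.147],[0.016,0.084,-0.004],-1],[[-0.131,0.084,-0.147],[0.016,0.084,-0.004],-1],[[-0.131,0.084,-0.147],[0.016,0.084,-0.004],-1],[[-0.131,0.084,-0.147],[0.016,0.084,-0.004],-1],[[0,0,0],[0,0,0],-1]]'

```text
clock: 9.1
eef_pos: [0.5452, -0.2304, 0.2022]
tcp_rot: [0.545, 0.497, 0.498, -0.456]
wrist_force: [-0.1, 0.4, -2.4]
opening: 0.0652
grip_force: 30.0
```

```bash
python3 obs.py; python3 -c "
from pour import *
d=plan(*pose([.56,-.06,.178],85,5,125),N=18);print(axis(d[1]))
ims=[robot.read_camera(n)['img'][:,:,::-1] for n in('top','side')]
cv2.imwrite('pics/carry.png',np.hstack([cv2.resize(ims[0][100:300,250:490],(400,333)),cv2.resize(ims[1][50:250,200:440],(400,333))]))"
```

```text
9.1 [-0.6467, 0.8722, 1.6755, 1.0494, 1.7954, -1.0598] [0.5452, -0.2304, 0.2022] [0.5446, 0.4969, 0.498, -0.4565] 0.06524195425241473 [-0.1, 0.4, -2.4]
18 x [-0.002, 0.004, 0.001] [0.0, -0.0, 0.154] err mm [ 0.9  1.  -0.7] deg 0.16
  q [-0.64, 0.88, 1.66, 1.05, 1.79, -0.57] res 0.0 grasp [0.562, -0.06, 0.186]
  q [-0.64, 0.89, 1.66, 1.05, 1.79, 0.03] res 0.0 grasp [0.564, -0.06, 0.183]
  q [-0.64, 0.89, 1.66, 1.05, 1.79, 0.63] res 0.0 grasp [0.563, -0.06, 0.179]
  q [-0.64, 0.89, 1.67, 1.05, 1.79, 1.11] res 0.0 grasp [0.561, -0.059, 0.177]
[ 0.65944924 -0.60242501 -0.44967855]
```

View pics/carry.png

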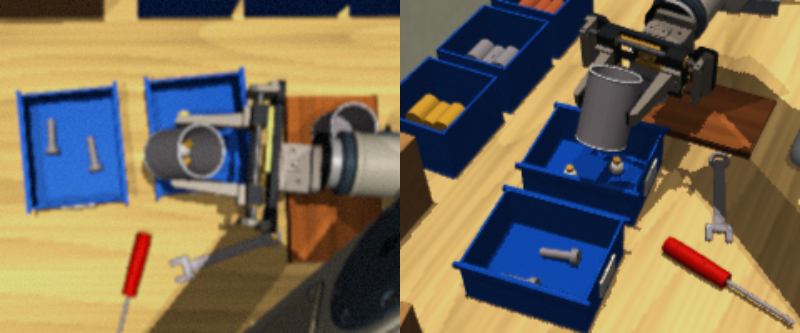

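The can is over the knob bin (pixel 170,150 on the left, 605,110 on the right) and the bolt bin is clear. I'm pouring now.

Call:
send_rows --plan '[[[-0.002,0.004,0.001],[0,0,0.154],-1],[[-0.002,0.004,0.001],[0,0,0.154],-1],[[-0.002,0.004,0.001],[0,0,0.154],-1],[[-0.002,0.004,0.001],[0,0,0.154],-1],[[-0.002,0.004,0.001],[0,0,0.154],-1],[[-0.002,0.004,0.001],[0,0,0.154],-1],[[-0.002,0.004,0.001],[0,0,0.154],-1],[[-0.002,0.004,0.001],[0,0,0.154],-1],[[-0.002,0.004,0.001],[0,0,0.154],-1],[[-0.002,0.004,0.001],[0,0,0.154],-1],[[-0.002,0.004,0.001],[0,0,0.154],-1],[[-0.002,0.004,0.001],[0,0,0.154],-1],[[-0.002,0.004,0.001],[0,0,0.154],-1],[[-0.002,0.004,0.001],[0,0,0.154],-1],[[-0.002,0.004,0.001],[0,0,0.154],-1],[[-0.002,0.004,0.001],[0,0,0.154],-1],[[-0.002,0.004,0.001],[0,0,0.154],-1],[[-0.002,0.004,0.001],[0,0,0.154],-1]]'

```text
clock: 11.45
eef_pos: [0.5459, -0.2265, 0.1954]
tcp_rot: [0.693, -0.252, -0.174, -0.652]
wrist_force: [0.5, 0.5, -0.7]
opening: 0.0651
grip_force: 30.0
```

Call:
send_rows --plan '[[[0,0,0],[0,0,0],-1],[[0,0,0],[0,0,0],-1],[[0,0,0],[0,0,0.12],-1],[[0,0,0],[0,0,0.12],-1],[[0,0,0],[0,0,0.12],-1],[[0,0,0],[0,0,0.12],-1],[[0,0,0],[0,0,0],-1],[[0,0,0],[0,0,0],-1],[[0,0,0],[0,0,0],-1],[[0,0,0],[0,0,0],-1]]'

```text
clock: 12.7
eef_pos: [0.5462, -0.2275, 0.1945]
tcp_rot: [0.634, -0.376, -0.292, -0.609]
wrist_force: [-0.3, -0.5, -0.8]
opening: 0.0649
grip_force: 30.0
```

```bash
python3 obs.py; python3 -c "
from pour import *
ims=[robot.read_camera(n)['img'][:,:,::-1] for n in('top','side')]
cv2.imwrite('pics/poured.png',np.hstack([cv2.resize(ims[0][120:240,310:430],(400,400)),cv2.resize(ims[1][70:210,250:390],(400,400))]))"
```

```text
12.7 [-0.6421, 0.8839, 1.6751, 1.0502, 1.7879, 1.4821] [0.5462, -0.2275, 0.1945] [0.6342, -0.3761, -0.2921, -0.6091] 0.06494474520641114 [-0.3, -0.5, -0.8]
```

View pics/poured.png

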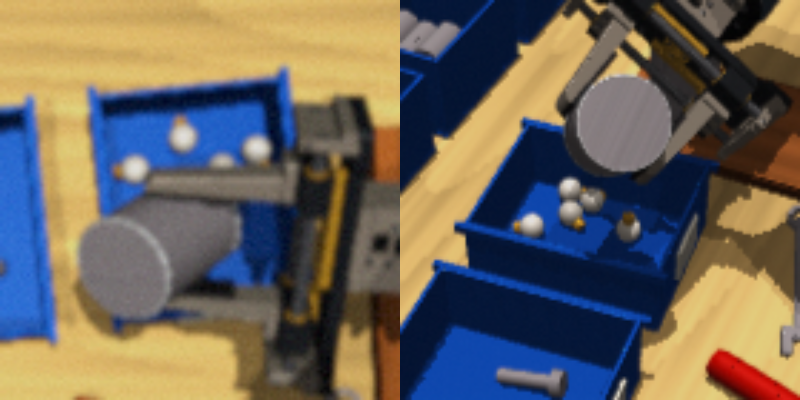

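The side view shows five white knobs in the bin and the top view shows no others outside it. The sixth is probably hidden by the can at (620,125), so I'll roll the can back and count again.

```bash
python3 -c "
from pour import *
a=plan(*pose([.55,-.08,.20],85,10),N=18)
b=plan(*pose([.46,-.305,.16],88,30),N=8,p0=a[0],A0=a[1])
"
```

```text
18 x [-0.001, -0.016, -0.009] [-0.008, -0.002, -0.18] err mm [ 0.5  0.6 -1. ] deg 0.49
  q [-0.64, 0.88, 1.64, 1.03, 1.8, 0.94] res 0.0 grasp [0.563, -0.063, 0.185]
  q [-0.64, 0.86, 1.64, 1.01, 1.8, 0.25] res 0.0 grasp [0.562, -0.069, 0.192]
  q [-0.66, 0.83, 1.65, 1.0, 1.78, -0.45] res 0.0 grasp [0.557, -0.075, 0.197]
  q [-0.67, 0.81, 1.67, 0.99, 1.76, -1.02] res 0.0 grasp [0.551, -0.079, 0.199]
8 x [-0.043, -0.055, -0.172] [0.008, -0.055, -0.004] err mm [ 0.5 -0.1  0.5] deg 0.24
  q [-0.75, 0.81, 1.63, 0.88, 1.76, -1.03] res 0.0 grasp [0.528, -0.134, 0.182]
  q [-0.81, 0.81, 1.58, 0.78, 1.76, -1.04] res 0.0 grasp [0.505, -0.19, 0.17]
  q [-0.87, 0.81, 1.52, 0.68, 1.76, -1.04] res 0.0 grasp [0.482, -0.247, 0.163]
  q [-0.93, 0.8, 1.46, 0.59, 1.78, -1.05] res 0.0 grasp [0.461, -0.305, 0.161]
```

Call:
send_rows --plan '[[[-0.001,-0.016,-0.009],[-0.008,-0.002,-0.18],-1],[[-0.001,-0.016,-0.009],[-0.008,-0.002,-0.18],-1],[[-0.001,-0.016,-0.009],[-0.008,-0.002,-0.18],-1],[[-0.001,-0.016,-0.009],[-0.008,-0.002,-0.18],-1],[[-0.001,-0.016,-0.009],[-0.008,-0.002,-0.18],-1],[[-0.001,-0.016,-0.009],[-0.008,-0.002,-0.18],-1],[[-0.001,-0.016,-0.009],[-0.008,-0.002,-0.18],-1],[[-0.001,-0.016,-0.009],[-0.008,-0.002,-0.18],-1],[[-0.001,-0.016,-0.009],[-0.008,-0.002,-0.18],-1],[[-0.001,-0.016,-0.009],[-0.008,-0.002,-0.18],-1],[[-0.001,-0.016,-0.009],[-0.008,-0.002,-0.18],-1],[[-0.001,-0.016,-0.009],[-0.008,-0.002,-0.18],-1],[[-0.001,-0.016,-0.009],[-0.008,-0.002,-0.18],-1],[[-0.001,-0.016,-0.009],[-0.008,-0.002,-0.18],-1],[[-0.001,-0.016,-0.009],[-0.008,-0.002,-0.18],-1],[[-0.001,-0.016,-0.009],[-0.008,-0.002,-0.18],-1],[[-0.001,-0.016,-0.009],[-0.008,-0.002,-0.18],-1],[[-0.001,-0.016,-0.009],[-0.008,-0.002,-0.18],-1]]'

```text
clock: 15.05
eef_pos: [0.5357, -0.2472, 0.2287]
tcp_rot: [0.567, 0.516, 0.474, -0.433]
wrist_force: [-0.2, 0.2, -1.2]
opening: 0.0652
grip_force: 30.0
```

Call:
send_rows --plan '[[[-0.043,-0.055,-0.172],[0.008,-0.055,-0.004],-1],[[-0.043,-0.055,-0.172],[0.008,-0.055,-0.004],-1],[[-0.043,-0.055,-0.172],[0.008,-0.055,-0.004],-1],[[-0.043,-0.055,-0.172],[0.008,-0.055,-0.004],-1],[[-0.043,-0.055,-0.172],[0.008,-0.055,-0.004],-1],[[-0.043,-0.055,-0.172],[0.008,-0.055,-0.004],-1],[[-0.043,-0.055,-0.172],[0.008,-0.055,-0.004],-1],[[-0.043,-0.055,-0.172],[0.008,-0.055,-0.004],-1],[[0,0,0],[0,0,0],-1]]'

```text
clock: 16.18
eef_pos: [0.4549, -0.4546, 0.2466]
tcp_rot: [0.624, 0.6, 0.361, -0.347]
wrist_force: [-0.4, -0.5, -1.3]
opening: 0.0648
grip_force: 30.0
```

```bash
python3 obs.py; python3 -c "
from pour import *
P={n:robot.read_camera(n) for n in('top','side','wrist')}
i={n:P[n]['img'][:,:,::-1] for n in P}
cv2.imwrite('pics/pre.png',np.vstack([np.hstack([cv2.resize(i['top'][130:270,320:495],(400,300)),cv2.resize(i['side'][50:200,250:450],(400,300))]),np.hstack([cv2.resize(i['wrist'],(400,250)),np.zeros((250,400,3),np.uint8)])]))
for n in ('side','wrist'):
  for d in robot.silhouettes(P[n],'can'):print(n,d['conf'],d['rect'])
o=robot.get_obs();A=R.from_quat(o['tcp_rot']);print(np.degrees(np.arccos(axis(A)[2])),axis(A).round(3))
a=plan(*pose([.46,-.305,.069],88,30),N=5)"
```

```text
16.18 [-0.9313, 0.7973, 1.4637, 0.5897, 1.7746, -1.0545] [0.4549, -0.4546, 0.2466] [0.6238, 0.6002, 0.3612, -0.3467] 0.06481554210384555 [-0.4, -0.5, -1.3]
side 0.71 [389.1, 51.0, 422.2, 102.2]
side 0.66 [208.5, 312.8, 262.2, 370.3]
wrist 0.92 [257.0, 171.2, 392.7, 344.0]
wrist 0.58 [319.5, 28.4, 348.8, 77.9]
wrist 0.39 [261.7, 274.5, 465.2, 369.4]
0.26471695530628103 [ 0.001 -0.005  1.   ]
5 x [-0.106, -0.001, 0.059] [0.0, -0.001, -0.0] err mm [-0.1 -0.3  0.1] deg 0.14
  q [-0.93, 0.83, 1.46, 0.59, 1.75, -1.07] res 0.0 grasp [0.461, -0.304, 0.142]
  q [-0.93, 0.85, 1.46, 0.59, 1.73, -1.08] res 0.0 grasp [0.461, -0.304, 0.124]
  q [-0.93, 0.9, 1.46, 0.58, 1.69, -1.11] res 0.0 grasp [0.46, -0.305, 0.088]
  q [-0.93, 0.93, 1.45, 0.58, 1.67, -1.12] res 0.0 grasp [0.46, -0.305, 0.069]
```

View pics/pre.png

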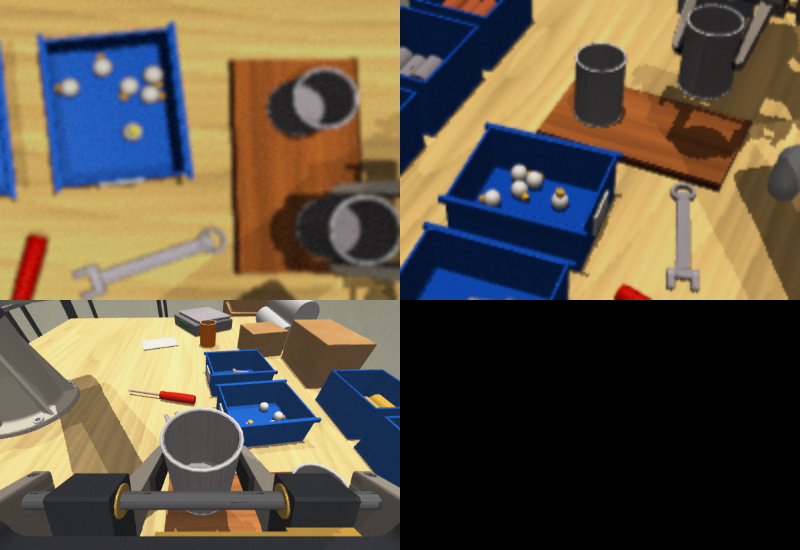

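Top view: all six knobs are in the bin, the held can is empty, and the spare can is still standing at (325,100). Next I lower the can.

Call:
send_rows --plan '[[[-0.106,-0.001,0.059],[0,-0.001,0],-1],[[-0.106,-0.001,0.059],[0,-0.001,0],-1],[[-0.106,-0.001,0.059],[0,-0.001,0],-1],[[-0.106,-0.001,0.059],[0,-0.001,0],-1],[[-0.106,-0.001,0.059],[0,-0.001,0],-1],[[0,0,0],[0,0,0],-1]]'

```text
clock: 17.18
eef_pos: [0.4543, -0.4541, 0.1534]
tcp_rot: [0.624, 0.6, 0.36, -0.348]
wrist_force: [-0.3, 1.1, -0.7]
opening: 0.065
grip_force: 30.0
```

```bash
python3 obs.py; python3 -c "
from pour import *
o=robot.get_obs();p=np.array(o['eef_pos']);A=R.from_quat(o['tcp_rot']);print((p+A.apply([0,0,.171])).round(4))
t=np.linspace(0,2*np.pi,180)
def model(c,q):
    uv=[]
    for h in(0,.09):uv.append(proj(c,np.c_[q[0]+.0335*np.cos(t),q[1]+.0335*np.sin(t),t*0+q[2]+h]))
    uv=np.vstack(uv);return np.r_[uv.min(0),uv.max(0)]
c=robot.read_camera('side')
print('pred',model(c,[.46,-.305,.014]).round(1))
for d in robot.silhouettes(c,'can'):print(d['conf'],np.round(d['rect'],1))
plan(p-[0,0,.002],A,N=1)"
```

```text
17.18 [-0.931, 0.922, 1.4619, 0.5769, 1.6726, -1.1217] [0.4543, -0.4541, 0.1534] [0.6239, 0.6002, 0.36, -0.3476] 0.0649979369806885 [-0.3, 1.1, -0.7]
[ 0.4598 -0.306   0.0681]
pred [384.6  84.3 415.3 128.2]
0.76 [209.9 312.2 261.6 370.6]
0.57 [383.4  83.9 414.5 129.8]
1 x [-0.019, -0.002, 0.014] [0.001, 0.002, 0.001] err mm [ 0.   0.  -0.1] deg 0.02
  q [-0.93, 0.93, 1.45, 0.58, 1.67, -1.12] res 0.0 grasp [0.46, -0.307, 0.069]
  q [-0.93, 0.93, 1.45, 0.58, 1.67, -1.12] res 0.0 grasp [0.46, -0.307, 0.069]
  q [-0.93, 0.93, 1.45, 0.58, 1.67, -1.12] res 0.0 grasp [0.46, -0.306, 0.066]
  q [-0.93, 0.93, 1.45, 0.58, 1.67, -1.12] res 0.0 grasp [0.46, -0.306, 0.066]
```

Call:
send_rows --plan '[[[-0.006,0,0.0035],[0,0,0],-1],[[0,0,0],[0,0,0],-1]]'

```text
clock: 17.52
eef_pos: [0.4547, -0.4544, 0.1544]
tcp_rot: [0.624, 0.601, 0.36, -0.346]
wrist_force: [0.8, 0.3, -2.0]
opening: 0.0653
grip_force: 30.0
```

Call:
send_rows --plan '[[[-0.006,0,0.0035],[0,0,0],-1],[[0,0,0],[0,0,0],-1]]'

```text
clock: 17.77
eef_pos: [0.4546, -0.4543, 0.153]
tcp_rot: [0.624, 0.601, 0.36, -0.347]
wrist_force: [0.2, 0.5, -1.2]
opening: 0.065
grip_force: 30.0
```

Call:
send_rows --plan '[[[-0.006,0,0.0035],[0,0,0],-1],[[0,0,0],[0,0,0],-1]]'

```text
clock: 18.02
eef_pos: [0.4546, -0.4543, 0.1519]
tcp_rot: [0.624, 0.601, 0.36, -0.347]
wrist_force: [-0.5, 0.3, 0.1]
opening: 0.0651
grip_force: 30.0
```

Call:
send_rows --plan '[[[-0.006,0,0.0035],[0,0,0],-1],[[0,0,0],[0,0,0],-1]]'

```text
clock: 18.27
eef_pos: [0.4546, -0.4544, 0.1517]
tcp_rot: [0.624, 0.601, 0.36, -0.347]
wrist_force: [-1.1, -0.8, 7.9]
opening: 0.065
grip_force: 30.0
```

Call:
send_rows --plan '[[[0.003,0,-0.0015],[0,0,0],-1],[[0,0,0],[0,0,0],0.6],[[0,0,0],[0,0,0],1],[[0,0,0],[0,0,0],1],[[0,0,0],[0,0,0],1]]' --grip_force 10

```text
clock: 18.9
eef_pos: [0.4546, -0.4542, 0.1512]
tcp_rot: [0.624, 0.601, 0.36, -0.347]
wrist_force: [-0.1, -0.3, -0.4]
opening: 0.092
grip_force: 0.0
```

Call:
send_rows --plan '[[[0,0,-0.1],[0,0,0],1],[[0,0,-0.15],[0,0,0],1],[[0,0,-0.15],[0,0,0],1],[[0,0,-0.2],[0,0,0],1],[[0.1,0,-0.2],[0,0,0],1],[[0.1,0,-0.2],[0,0,0],1],[[0,0,0],[0,0,0],1],[[0,0,0],[0,0,0],1]]'

```text
clock: 19.9
eef_pos: [0.45, -0.5689, 0.2517]
tcp_rot: [0.624, 0.601, 0.36, -0.347]
wrist_force: [-0.8, -0.1, -0.6]
opening: 0.092
grip_force: 0.0
```

```bash
python3 obs.py; python3 -c "
from pour import *
P={n:robot.read_camera(n) for n in('top','side','wrist')}
i={n:P[n]['img'][:,:,::-1] for n in P}
cv2.imwrite('pics/end.png',np.hstack([cv2.resize(i['top'][130:270,320:495],(400,300)),cv2.resize(i['side'][50:200,250:450],(400,300))]))
t=np.linspace(0,2*np.pi,180)
def model(c,q):
    uv=np.vstack([proj(c,np.c_[q[0]+.0335*np.cos(t),q[1]+.0335*np.sin(t),t*0+q[2]+h]) for h in(0,.09)]);return np.r_[uv.min(0),uv.max(0)]
for n in P:
  print(n,'pred',model(P[n],[.46,-.306,.012]).round(1))
  for d in robot.silhouettes(P[n],'can')+robot.silhouettes(P[n],'empty_can'):print('  ',d['conf'],np.round(d['rect'],1))"
```

```text
19.9 [-1.0166, 0.9118, 1.2018, 0.5433, 1.9356, -1.0332] [0.45, -0.5689, 0.2517] [0.6241, 0.6006, 0.3598, -0.3469] 0.0920296396502602 [-0.8, -0.1, -0.6]
top pred [437.1 222.  477.7 250.6]
   0.95 [435.2 221.1 477.1 254.4]
   0.87 [151.5 203.3 193.2 231.7]
   0.8 [437.7 160.8 476.6 191.3]
side pred [384.6  84.8 415.3 128.5]
   0.86 [385.4  83.5 414.8 129.9]
   0.72 [210.6 311.  262.  371.6]
   0.64 [320.8  93.6 426.4 142.5]
   0.65 [334.8  72.6 363.9 113.4]
wrist pred [290.5 176.9 355.3 271.8]
   0.9 [316.9  21.5 345.9  61.3]
   0.86 [292.8 174.4 355.9 269.1]
   0.78 [413.1 176.  494.4 264.2]
```

View pics/end.png

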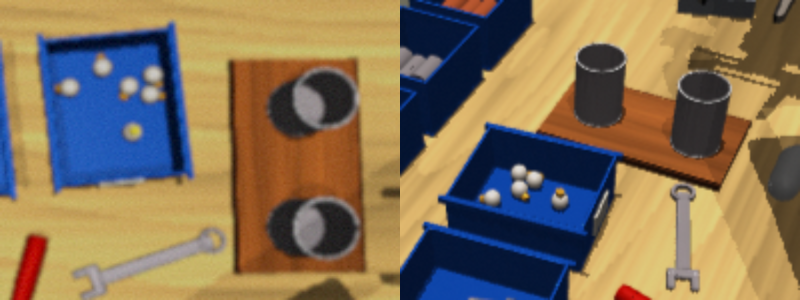

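Both cans stand upright on the board, at (325,230) and (325,98) in the left half. The six knobs lie in the bin, and the gripper is clear of everything.

```bash
python3 -c "
from rig import robot
print(robot.close_job())"
```

```text
the job is handed in; nothing more can be done
None
```

I tipped all four knobs into the stock bin and stood the emptied can upright on the board beside the other can, which was not knocked over. I handed the job in at about 20 s of the 58 s allowed; the hand-in returned no verdict.

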